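# Fit the adjustable wrench and tighten the plate nut

### The job

The adjustable wrench lies around the big nut on the black plate, but its jaws stand too wide. Roll the wrench's worm until the jaws just fit the nut, then swing the handle to turn the nut clockwise (seen from above) by about an eighth of a turn, and leave the wrench lying flat on the nut. Do not turn the nut while the jaws are loose.

Things in the scene. Friction and masses are not known exactly. Their poses are not given: they have to be found in the camera images.
- wrench: Loose metal adjustable wrench, 300 mm, 0.65 kg, 17 mm thick, lying flat on a fixed black plate (top 10 mm above the work surface). Origin: its underside between the jaws, within 8 mm of the nut's axis. x runs from the jaws along the handle, a bar 26 mm wide from x = 105 to 262 mm with a round end of radius 17; z up. Jaws open to -x: fixed jaw on the +y side, sliding jaw on the -y side.
- worm_top (a point): Top of the worm: a dark, coarsely knurled roller in the wrench's head, radius 12, length 30 mm, axis along the wrench's y; 35 mm above the work surface, 8 above the head; at wrench x 48, y -13 mm. A shut fingertip pressed on it (8 to 15 N) and drawn towards the nut (-x) rolls it and closes the jaws, 2.5 mm per 12 mm of travel, against 3 to 4 N. Off the end of the tip: lift, go back, repeat.
- jaw (a joint): How far the sliding jaw has closed, in m: 0 is an opening of 38 mm; it starts at 0 to 0.002, and at about 0.008 (opening 30 mm) the jaws just fit the nut and stop on it. The jaw stays where the worm leaves it.
- nut (a joint): Rotation of the nut in rad, clockwise from above positive, 0 at the start; it is stiff (0.2 N m) and stays where it is left. The wrench carries it with a few degrees of play.
- nut_top (a point): Centre of the top face of the big steel hex nut (30 mm across flats, 18 mm high) on the fixed upright stud of 20 mm diameter, 28 mm above the work surface; the stud ends 12 mm higher. Two small rusty bolt heads on the same plate are not part of the job.

How it is judged:
On the way, in this order (a step that is already met when the one before it is completed fails the run):
1. the jaws fit the nut (opening 28 to 32 mm, around it) before the nut has been turned (value of joint jaw between 0.006 and 0.01 m and value of joint nut below 0.2 rad and horizontal distance between wrench and nut_top below 0.015 m), for 0.2 s.
2. the nut has been turned clockwise by at least 30 degrees (value of joint nut above 0.5236 rad), for 0.2 s.
At the end, for the whole second after the job is handed in: The nut stands 30 to 62 degrees clockwise of its start, the jaws still fit it (opening 27.5 to 32.5 mm), and the wrench lies at rest and flat, its origin within 15 mm of the nut's axis (value of joint nut between 0.5236 and 1.08 rad and value of joint jaw between 0.0055 and 0.0105 m and horizontal distance between wrench and nut_top below 0.015 m and angle between wrench's own z axis and vertical below 0.15 rad and linear speed of wrench below 0.02 m/s); the robot touches nothing.
It fails at once if the nut turned more than 15 degrees either way while the jaws were loose (opening over 33 mm) (value of joint jaw below 0.005 m and (value of joint nut above 0.262 rad or value of joint nut below -0.262 rad)).
It also fails if it takes over 51 s, if anything falls off the work surface, if the arm or the gripper's body presses on something with over 40 N, if the wrist force passes 120 N, or if a joint passes its speed limit or range.

### The arm

A 6-joint arm with a two-finger parallel gripper is mounted at the origin on the work surface. World frame = base frame: x ahead of the robot, y to its left, z up, the work surface at z = 0. Lengths are in m, angles in rad, forces in N, time in s.
With the tool pointing down it reaches from about 0.35 to 0.975 m from the base axis. Payload 4.9 kg.
Tool frame: the origin (TCP) lies at the very end of the fingers, on their centre line; the grasp point (between the pads) lies behind it (manip.pinch_z is the y of the grasp point in the tool frame, in m); y points along the fingers, x is the direction in which the jaws open and shut, and the axes are right-handed (so a half turn about y gives the same grasp; the last joint's range is limited). The gripper opens to 85 mm and grips with 20 to 120 N. Pads are 22 mm wide; open, the fingers measure 114 mm over their backs; the gripper's body (76 mm by 85 mm) begins 54 mm behind the grasp point. The pads swing forward as they close: fully open they stand 13 mm farther back than shut.
Start: joints at [-1.22, 0.053, 1.613, -0, 1.476, -0.119], TCP at [0.283, -0.557, 0.231] pointing down, gripper open.
Joint ranges: [-3.01, 3.01], [-1.01, 2.22], [0.06, 2.58], [-1.02, 4.17], [0.09, 2.62], [-3.14, 3.14]. Speed limits (rad/s): [2.57, 2.57, 3.14, 3.14, 3.14, 3.14].

### API

Orientations are given as a unit quaternion [w, x, y, z].
In Python, from plant import manip gives the robot as it stands.
- The arm moves only by the tool drive_tool, never from a script. Its argument "motion" is a list of rows, each a list of 3 entries, a list of its own where there are three numbers: the shift along the tool's x, y, z in units of 25 mm (1.0 is 25 mm), then the turn, a rotation vector about the tool's x, y, z in units of 5 degrees (1.0 is 5 degrees), then the closure, from -1 (fully open) to 1 (shut). A call has 1 to 12 rows; each row shifts and turns the commanded pose from where the row before left it, along the tool's axes as they then stand; what a row does not reach is not made up. A row lasts 1/10 s, in which the tool goes at most 50 mm and 8.59 degrees, less where a joint would pass 70% of its speed; a pose out of reach is approached as far as the arm can. A call is refused whole if a number of a shift passes 1 or a number of a turn 1, either way. A call with a gripper value outside its range is refused whole. The fingers move at their own pace and stop on an object; the grip force is fixed at half the most. Time passes only in rows, so rows that do not move let the fingers close. It gives the time, the measured TCP pose, the force and the opening at its end, in the units of the state.
- manip.state(): the state, without advancing time (a new reading comes with each control period).
- manip.grab_frame(name): name is "scene" or "top"; returns a dict with "img" (480x640x3 uint8, blue, green, red), "range_z" (480x640 float32, m along the optical axis (not along the pixel's ray), 0 where there is no reading), "camera_matrix" (3x3 intrinsics, pixels), "world_from_camera" (4x4, takes a point from camera to world coordinates). Camera axes: x right, y down, z forward; pixel columns grow to the right and rows downward; lengths in m; the calibration is good to about 2 mm. A picture is of the moment at which its call begins.
- manip.job_done(): hands the job in, once; it reports no verdict.
The state is a dict: "time": time; "joint_pos": joint angles; "joint_vel": joint speeds; "joint_efforts": joint torques, N m; "tool_pos": TCP position; "tool_rot": TCP orientation; "contact_force": force on the tool from outside, world axes, zero at the start; "ft_torque": the same for the moment, N m; "gripper_width": opening from 0.0 (shut) to 1.0 (fully open).
Only numpy, scipy, OpenCV 4.12 (cv2) and the standard library are available. Lean on these libraries where they do the work, as an engineer would, in place of code of your own. Each camera call takes 0.05 s, during which the arm holds its last target. There are 200 camera calls.

## Working session

There is one attempt and no reset: what is moved stays moved. The work goes in short steps, Python scripts to look and compute and a tool call to move; the robot and the scene stay as the last step left them, time stands still between calls to the robot, and variables do not carry over. Pictures are saved under pics/ and viewed, about 8 in all and at most 12, crops included, and the job is handed in when it is done.

Besides the shell and the picture viewer there is one more tool, called after "Call:" by a JSON object that holds its "method" and its "body". drive_tool: Moves the arm, as the interface text tells. Its arguments: {"type":"object","properties":{"motion":{"type":"array","items":{"type":"array"}}},"required":["motion"]}

```bash
mkdir -p pics; ls
python3 - <<'E'
from plant import manip
import cv2,numpy as np
np.set_printoptions(precision=4,suppress=True)
print(manip.state(),manip.pinch_z)
for n in("top","scene"):
    f=manip.grab_frame(n);cv2.imwrite(f"pics/{n}0.png",f["img"]);np.savez(f"pics/{n}0.npz",**f)
    print(n,f["camera_matrix"],f["world_from_camera"])
E
```

```text
pics
{'time': 0.0, 'joint_pos': array([-1.22  ,  0.0534,  1.6143,  0.    ,  1.476 , -0.119 ]), 'joint_vel': array([ 0.0018,  0.0002, -0.0015,  0.0027,  0.0012, -0.0009]), 'joint_efforts': array([  0.0024, -39.368 , -37.0175,   0.0001,   0.007 ,  -0.    ]), 'tool_pos': array([ 0.2827, -0.5567,  0.2301]), 'tool_rot': array([ 0.6031, -0.6022,  0.3705, -0.3693]), 'contact_force': array([-0.4204,  0.446 , -0.0534]), 'ft_torque': array([-0.0266, -0.0271,  0.0045]), 'gripper_width': 0.9985884241978193} -0.0187
top [[574.6905   0.     319.796 ]
 [  0.     574.6905 247.5879]
 [  0.       0.       1.    ]] [[-0.0253 -0.997   0.0727  0.5328]
 [-0.9997  0.0257  0.0042  0.1167]
 [-0.0061 -0.0726 -0.9973  0.7109]
 [ 0.      0.      0.      1.    ]]
scene [[569.8969   0.     315.6628]
 [  0.     569.8969 231.0741]
 [  0.       0.       1.    ]] [[ 0.6234  0.6045 -0.4959  0.9305]
 [ 0.7819 -0.4755  0.4033 -0.1277]
 [ 0.0079 -0.6392 -0.769   0.5747]
 [ 0.      0.      0.      1.    ]]
```

View pics/top0.png

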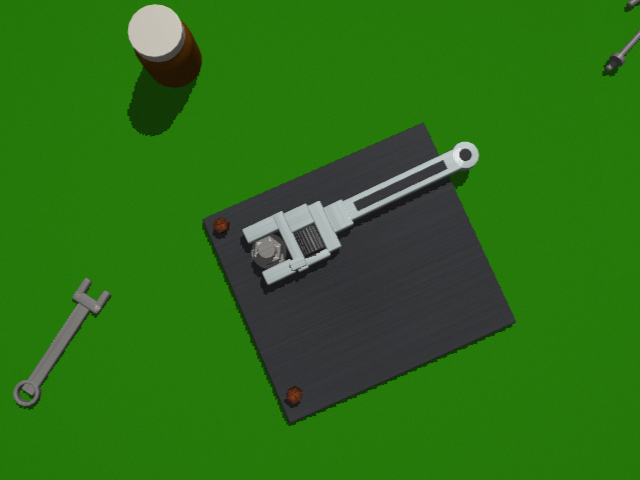

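View pics/scene0.png

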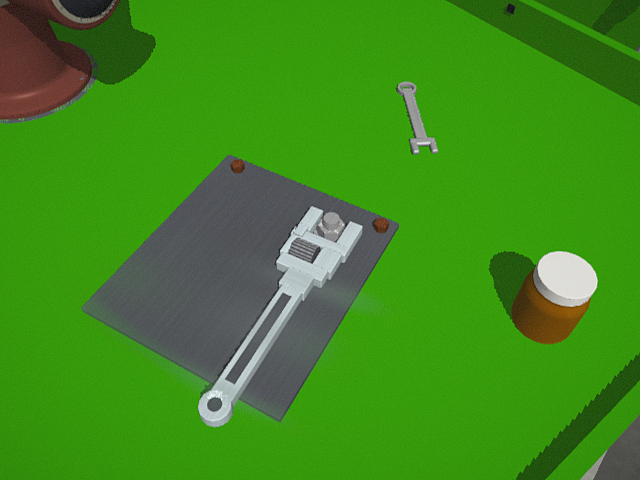

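The top view shows the nut and stud at about (267,250), the worm at (311,240) and the handle ring at (465,155). The fixed jaw is upper-left and the sliding jaw is below. In the scene view the nut is at (331,222), the worm at (304,250) and the ring at (215,405).

```bash
cat > h.py <<'E'
import numpy as np,cv2
from scipy.spatial.transform import Rotation as R
np.set_printoptions(precision=4,suppress=True)
def ray(f,p,z):
    T=f["world_from_camera"];d=T[:3,:3]@np.linalg.solve(f["camera_matrix"],[p[0],p[1],1.]);o=T[:3,3]
    return (o+d*(z-o[2])/d[2])[:2]
def rot(s): return R.from_quat(np.roll(s["tool_rot"],-1))
E
python3 - <<'E'
from h import *
from plant import manip
for n in("top","scene"):
    f=dict(np.load(f"pics/{n}0.npz"));img=f["img"]
    hsv=cv2.cvtColor(img,cv2.COLOR_BGR2HSV)
    P={"top":dict(stud=(266,243),ring=(465,155),worm=(311,238)),"scene":dict(stud=(331,217),ring=(215,405),worm=(304,249))}[n]
    z=dict(stud=.040,ring=.027,worm=.035)
    # ring hole: dark blob near the guess
    x,y=P["ring"];c=cv2.cvtColor(img[y-13:y+14,x-13:x+14],cv2.COLOR_BGR2GRAY)
    m=(c<120).astype(np.uint8);k,l,st,ce=cv2.connectedComponentsWithStats(m)
    P["ring"]=ce[l[13,13]]+[x-13,y-13] if l[13,13] else P["ring"]
    for k in P: print(n,k,P[k],ray(f,P[k],z[k]),"depth",f["range_z"][int(P[k][1]),int(P[k][0])])
    for k,(u,v,w,h) in {"head":(230,190,120,100) if n=="top" else (265,195,110,95)}.items():
        cv2.imwrite(f"pics/{n}_crop.png",cv2.resize(img[v:v+h,u:u+w],None,fx=5,fy=5,interpolation=cv2.INTER_CUBIC))
print(rot(manip.state()).as_matrix())
E
python3 -c "
import cv2,numpy as np
a=cv2.imread('pics/top_crop.png');b=cv2.imread('pics/scene_crop.png')
h=max(a.shape[0],b.shape[0]);p=lambda i:cv2.copyMakeBorder(i,0,h-i.shape[0],0,0,0)
cv2.imwrite('pics/crops.png',cv2.resize(np.hstack([p(a),p(b)]),None,fx=.69,fy=.69))"
```

```text
top stud (266, 243) [0.5887 0.1825] depth 0.6711845
top ring [465.1739 154.4087] [ 0.6907 -0.0584] depth 0.69040483
top worm (311, 238) [0.5937 0.1297] depth 0.6784888
scene stud (331, 217) [0.5796 0.182 ] depth 0.7080149
scene ring [214.1274 403.9554] [ 0.6898 -0.0597] depth 0.56727725
scene worm (304, 249) [0.5956 0.1269] depth 0.6839507
[[ 0.4527 -0.0006  0.8916]
 [-0.8916  0.0018  0.4527]
 [-0.0019 -1.      0.0002]]
```

View pics/crops.png

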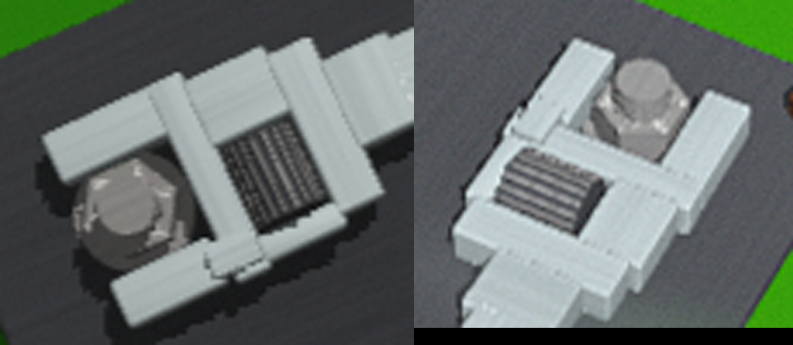

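The crop puts the stud top at full-image top-view pixel (267,249) and scene-view pixel (330.5,218), and the worm at (310.6,240). That gives the nut at about (0.581,0.1815), the worm at (0.591,0.130) and the wrench's x direction at about -65.6°. Tool x is nearly along it already, so I'll fly to the worm.

Call:
{"method": "drive_tool", "body": {"motion": [[[0,0,0],[0,0.5,0],1],[[-0.85,0.2,0.98],[0,0,0],1],[[-0.85,0.2,0.98],[0,0,0],1],[[-0.85,0.2,0.98],[0,0,0],1],[[-0.85,0.2,0.98],[0,0,0],1],[[-0.85,0.2,0.98],[0,0,0],1],[[-0.85,0.2,0.98],[0,0,0],1],[[-0.85,0.2,0.98],[0,0,0],1],[[-0.85,0.2,0.98],[0,0,0],1],[[-0.85,0.2,0.98],[0,0,0],1],[[-0.85,0.2,0.98],[0,0,0],1],[[-0.85,0.2,0.98],[0,0,0],1]]}}

```text
time: 1.3
tool_pos: [0.4318, -0.2316, 0.1757]
tool_rot: [0.594, -0.594, 0.383, -0.383]
contact_force: [1.3, -0.3, -0.5]
gripper_width: -0.003
```

Call:
{"method": "drive_tool", "body": {"motion": [[[-0.85,0.2,0.98],[0,0,0],1],[[-0.85,0.2,0.98],[0,0,0],1],[[-0.85,0.2,0.98],[0,0,0],1],[[-0.85,0.2,0.98],[0,0,0],1],[[-0.85,0.2,0.98],[0,0,0],1],[[-0.85,0.2,0.98],[0,0,0],1],[[-0.85,0.2,0.98],[0,0,0],1],[[-0.85,0.2,0.98],[0,0,0],1],[[-0.85,0.2,0.98],[0,0,0],1],[[-0.85,0.2,0.98],[0,0,0],1],[[0,0,0],[0,0,0],1],[[0,0,0],[0,0,0],1]]}}

```text
time: 2.5
tool_pos: [0.5665, 0.0621, 0.1256]
tool_rot: [-0.594, 0.595, -0.383, 0.382]
contact_force: [0.2, -0.5, 0.5]
gripper_width: 0.003
```

```bash
cat > go.py <<'E'
import sys
from h import *
from plant import manip
s=manip.state();r=rot(s);t=np.array([float(a) for a in sys.argv[1:4]])
print(s["time"],s["tool_pos"],"shift units",r.inv().apply(t-s["tool_pos"])/.025,"F",s["contact_force"],s["gripper_width"])
print(r.as_matrix(), "x-axis angle",np.degrees(np.arctan2(r.as_matrix()[1,0],r.as_matrix()[0,0])))
E
python3 go.py .594 .1227 .045
```

```text
2.5 [0.5665 0.0621 0.1256] shift units [-1.7477  3.2206  2.0124] F [ 0.234  -0.4555  0.4856] 0.0026811774766217124
[[ 0.4147 -0.0016  0.91  ]
 [-0.91   -0.0004  0.4147]
 [-0.0003 -1.     -0.0016]] x-axis angle -65.49955516879142
```

Call:
{"method": "drive_tool", "body": {"motion": [[[-0.87,0.8,1.0],[0,0,0],1],[[-0.87,0.8,1.0],[0,0,0],1],[[0,0.8,0],[0,0,0],1],[[0,0.8,0],[0,0,0],1],[[0,0,0],[0,0,0],1],[[0,0,0],[0,0,0],1]]}}

```text
time: 3.1
tool_pos: [0.5941, 0.121, 0.0463]
tool_rot: [-0.594, 0.594, -0.384, 0.383]
contact_force: [0.4, -0.2, 0.6]
gripper_width: 0.003
```

```bash
python3 go.py .594 .1227 .035
python3 - <<'E'
from h import *
from plant import manip
f=manip.grab_frame("scene");cv2.imwrite("pics/s1.png",cv2.resize(f["img"][150:300,230:430],None,fx=4,fy=4))
E
```

```text
3.1 [0.5941 0.121  0.0463] shift units [-0.0632  0.4537  0.0224] F [ 0.3939 -0.2082  0.6251] 0.0026725404207692243
[[ 0.4123 -0.0008  0.9111]
 [-0.9111 -0.0002  0.4123]
 [-0.0001 -1.     -0.0008]] x-axis angle -65.65276762666413
```

View pics/s1.png

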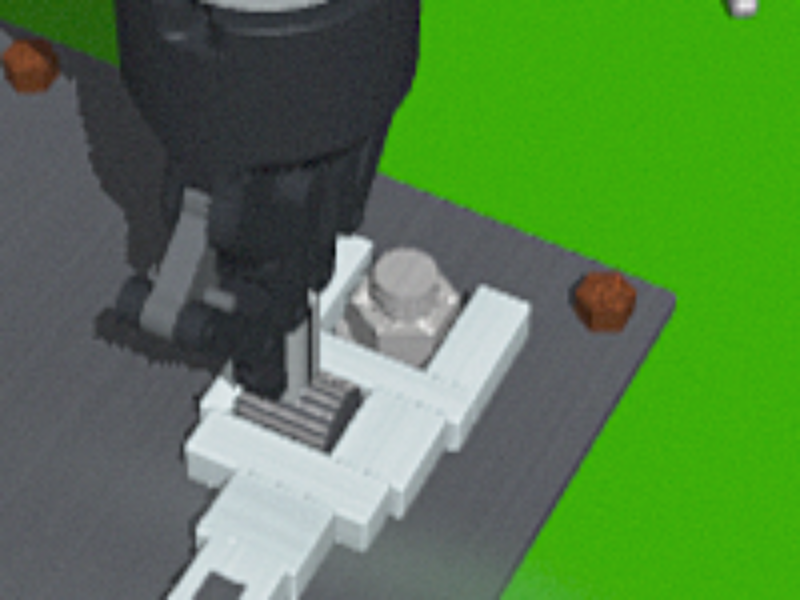

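The shut tip hangs over the worm (crop (285,385)) and is aligned with it. I'll descend until it touches.

Call:
{"method": "drive_tool", "body": {"motion": [[[0,0.2,0],[0,0,0],1],[[0,0.16,0],[0,0,0],1],[[0,0.08,0],[0,0,0],1],[[0,0,0],[0,0,0],1]]}}

```text
time: 3.55
tool_pos: [0.5942, 0.122, 0.035]
tool_rot: [-0.594, 0.595, -0.383, 0.383]
contact_force: [0.5, 0.2, -0.4]
gripper_width: -0.002
```

Call:
{"method": "drive_tool", "body": {"motion": [[[0,0.06,0],[0,0,0],1],[[0,0,0],[0,0,0],1]]}}

```text
time: 3.75
tool_pos: [0.5946, 0.1221, 0.0345]
tool_rot: [-0.594, 0.595, -0.383, 0.383]
contact_force: [-1.9, -0.3, 3.5]
gripper_width: -0.001
```

Call:
{"method": "drive_tool", "body": {"motion": [[[0,0.06,0],[0,0,0],1],[[0,0,0],[0,0,0],1]]}}

```text
time: 3.95
tool_pos: [0.5949, 0.1218, 0.0341]
tool_rot: [-0.594, 0.595, -0.383, 0.383]
contact_force: [-4.3, -2.2, 9.3]
gripper_width: 0.0
```

Call:
{"method": "drive_tool", "body": {"motion": [[[-0.1,0.01,0],[0,0,0],1],[[-0.1,0,0],[0,0,0],1],[[-0.1,0,0],[0,0,0],1],[[-0.1,0,0],[0,0,0],1]]}}

```text
time: 4.35
tool_pos: [0.5915, 0.1293, 0.0348]
tool_rot: [-0.594, 0.595, -0.382, 0.384]
contact_force: [-5.9, -7.6, 13.3]
gripper_width: 0.006
```

```bash
python3 go.py .588 .137 .035|head -1
```

```text
4.35 [0.5915 0.1293 0.0348] shift units [-0.3376 -0.0098 -0.0022] F [-5.9053 -7.5977 13.2939] 0.0055796312813923684
```

Call:
{"method": "drive_tool", "body": {"motion": [[[-0.1,-0.02,0],[0,0,0],1],[[-0.1,0,0],[0,0,0],1],[[-0.1,0,0],[0,0,0],1],[[-0.1,0,0],[0,0,0],1]]}}

```text
time: 4.75
tool_pos: [0.5874, 0.1391, 0.0345]
tool_rot: [-0.594, 0.595, -0.382, 0.384]
contact_force: [-2.2, -4.3, 5.7]
gripper_width: 0.003
```

```bash
python3 go.py .594 .1227 .045|head -1
python3 - <<'E'
from h import *
from plant import manip
f=manip.grab_frame("scene");cv2.imwrite("pics/s2.png",cv2.resize(f["img"][150:300,230:430],None,fx=4,fy=4))
E
```

```text
4.75 [0.5874 0.1391 0.0345] shift units [ 0.7074 -0.4197 -0.029 ] F [-2.1951 -4.3397  5.6884] 0.002971578320452363
```

View pics/s2.png

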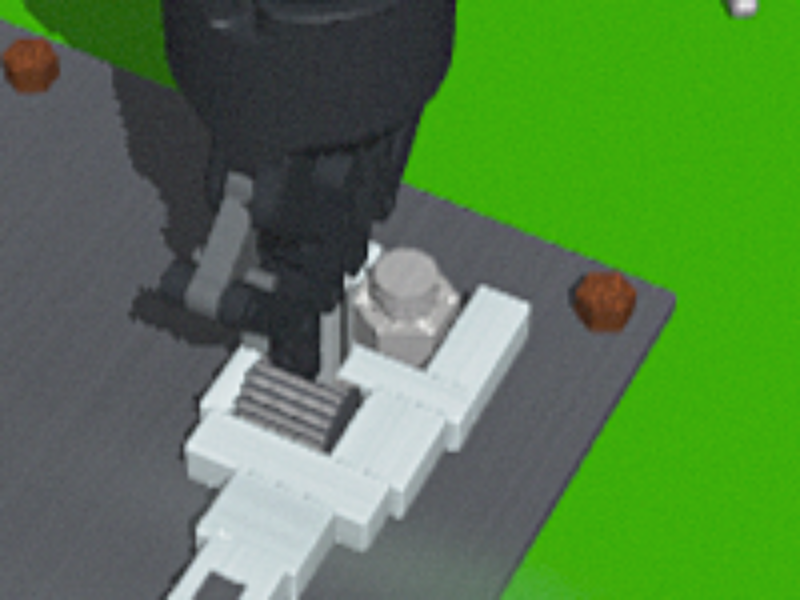

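The tip has rolled the worm and now sits at its nut-side edge, with the wrench unmoved. I'll lift, go back and repeat.

Call:
{"method": "drive_tool", "body": {"motion": [[[0,-0.4,0],[0,0,0],1],[[0.4,0,0],[0,0,0],1],[[0.4,0,0],[0,0,0],1],[[0,0.2,0],[0,0,0],1],[[0,0.2,0],[0,0,0],1],[[0,0.01,0],[0,0,0],1],[[0,0,0],[0,0,0],1]]}}

```text
time: 5.5
tool_pos: [0.5955, 0.1207, 0.0335]
tool_rot: [-0.594, 0.595, -0.382, 0.384]
contact_force: [-1.1, -6.1, 8.5]
gripper_width: -0.001
```

```bash
python3 go.py .594 .1227 .0345|head -1
```

```text
5.5 [0.5955 0.1207 0.0335] shift units [-0.0981 -0.0384 -0.0194] F [-1.055  -6.1037  8.5196] -0.00096088973942728
```

Call:
{"method": "drive_tool", "body": {"motion": [[[-0.1,0,0],[0,0,0],1],[[-0.1,0,0],[0,0,0],1],[[-0.1,0,0],[0,0,0],1],[[-0.1,-0.01,0],[0,0,0],1],[[-0.1,0,0],[0,0,0],1]]}}

```text
time: 6.0
tool_pos: [0.5903, 0.1308, 0.0348]
tool_rot: [-0.593, 0.596, -0.382, 0.384]
contact_force: [-5.3, -10.1, 14.6]
gripper_width: 0.002
```

Call:
{"method": "drive_tool", "body": {"motion": [[[-0.1,0,0],[0,0,0],1],[[-0.1,0,0],[0,0,0],1],[[-0.1,0,0],[0,0,0],1]]}}

```text
time: 6.3
tool_pos: [0.5872, 0.1366, 0.0347]
tool_rot: [-0.592, 0.597, -0.381, 0.384]
contact_force: [-4.7, -14.9, 14.4]
gripper_width: 0.003
```

Call:
{"method": "drive_tool", "body": {"motion": [[[0,-1,0],[0,0,0],1],[[0.8,-1,-1],[0,0,0],1],[[0,-1,-1],[0,0,0],1],[[0,-1,-1],[0,0,0],1],[[0,0,-1],[0,0,0],1],[[0,0,-1],[0,0,0],1],[[0,0,0],[0,0,0],1]]}}

```text
time: 7.0
tool_pos: [0.4782, 0.0698, 0.1311]
tool_rot: [-0.594, 0.595, -0.384, 0.383]
contact_force: [0.6, -0.0, -0.5]
gripper_width: 0.002
```

```bash
python3 go.py .594 .1227 .0345|head -1
python3 - <<'E'
from h import *
from plant import manip
f=manip.grab_frame("top");a=cv2.resize(f["img"][180:300,220:360],None,fx=4,fy=4)
g=manip.grab_frame("scene");b=cv2.resize(g["img"][180:300,265:375],None,fx=2,fy=2)
a[:240,340:]=b
cv2.imwrite("pics/t2.png",a)
E
```

```text
7.0 [0.4782 0.0698 0.1311] shift units [-0.0107  3.8544  5.1018] F [ 0.559  -0.0079 -0.4856] 0.0015397787759524164
```

View pics/t2.png

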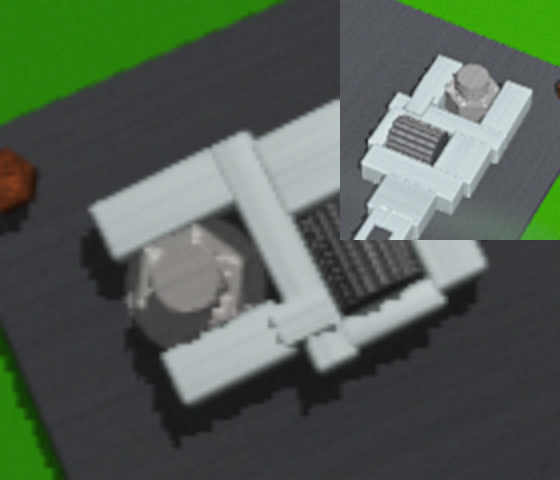

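The sliding jaw has moved up. From the crop, the jaw inner corners at (118,258) and (165,355) give an opening of about 31 mm, against 39 by the same measure before. Drag also rose to 11 N at the end, which suggests the jaw met the nut. One more short stroke will confirm the stop.

Call:
{"method": "drive_tool", "body": {"motion": [[[0,0,1],[0,0,0],1],[[0,0,1],[0,0,0],1],[[0,0.8,1],[0,0,0],1],[[0,0.8,1],[0,0,0],1],[[-0.1,0.9,1],[0,0,0],1],[[0,0.9,0.08],[0,0,0],1],[[0,0.2,0],[0,0,0],1],[[0,0.2,0],[0,0,0],1],[[0,0.09,0],[0,0,0],1],[[0,0,0],[0,0,0],1]]}}

```text
time: 8.1
tool_pos: [0.5956, 0.1251, 0.036]
tool_rot: [0.595, -0.594, 0.383, -0.383]
contact_force: [-0.5, -0.3, -0.3]
gripper_width: 0.003
```

Call:
{"method": "drive_tool", "body": {"motion": [[[0,0.08,0],[0,0,0],1],[[0,0.06,0],[0,0,0],1],[[0,0,0],[0,0,0],1]]}}

```text
time: 8.4
tool_pos: [0.5966, 0.1247, 0.0347]
tool_rot: [0.595, -0.594, 0.382, -0.384]
contact_force: [-1.1, -2.0, 7.9]
gripper_width: -0.002
```

Call:
{"method": "drive_tool", "body": {"motion": [[[-0.1,0.02,0],[0,0,0],1],[[-0.1,0,0],[0,0,0],1]]}}

```text
time: 8.6
tool_pos: [0.5957, 0.1267, 0.0348]
tool_rot: [-0.594, 0.595, -0.38, 0.385]
contact_force: [-1.7, -13.1, 9.5]
gripper_width: 0.0
```

Call:
{"method": "drive_tool", "body": {"motion": [[[-0.1,0,0],[0,0,0],1],[[-0.05,0,0],[0,0,0],1]]}}

```text
time: 8.8
tool_pos: [0.5949, 0.1311, 0.0349]
tool_rot: [0.595, -0.594, 0.38, -0.386]
contact_force: [1.9, -7.0, 6.8]
gripper_width: -0.004
```

The drag jumped to about 11 N at once and the tip slips, so the jaw is stopped on the nut. Next I'll lift and go to the +y side of the handle.

Call:
{"method": "drive_tool", "body": {"motion": [[[0,-1,0],[0,0,0],1],[[0,-0.6,0],[0,0,0],1],[[1,0,0.3],[0,0,0],1],[[1,0,0.3],[0,0,0],1],[[1,0,0.3],[0,0,0],1],[[1,0,0.3],[0,0,0],1],[[1,0,0.3],[0,0,0],1],[[1,0,0.3],[0,0,0],1],[[1,0,0],[0,0,0],1],[[0,0,0],[0,0,0],1],[[0,0,0],[0,0,0],1]]}}

```text
time: 9.9
tool_pos: [0.7052, -0.0079, 0.0718]
tool_rot: [0.594, -0.594, 0.383, -0.383]
contact_force: [0.0, 1.1, 0.5]
gripper_width: -0.001
```

```bash
python3 go.py .7066 -.0108 .017
python3 - <<'E'
from h import *
from plant import manip
f=manip.grab_frame("top");a=f["img"][100:320,200:500];np.savez("pics/t3.npz",**f)
cv2.imwrite("pics/t3.png",cv2.resize(a,None,fx=2.6,fy=2.6))
E
```

```text
9.9 [ 0.7052 -0.0079  0.0718] shift units [0.1313 2.1924 0.0026] F [0.0223 1.1492 0.5296] -0.0005010829601312909
[[ 0.4125  0.0006  0.9109]
 [-0.9109  0.0004  0.4125]
 [-0.0001 -1.      0.0007]] x-axis angle -65.63493177099299
```

View pics/t3.png

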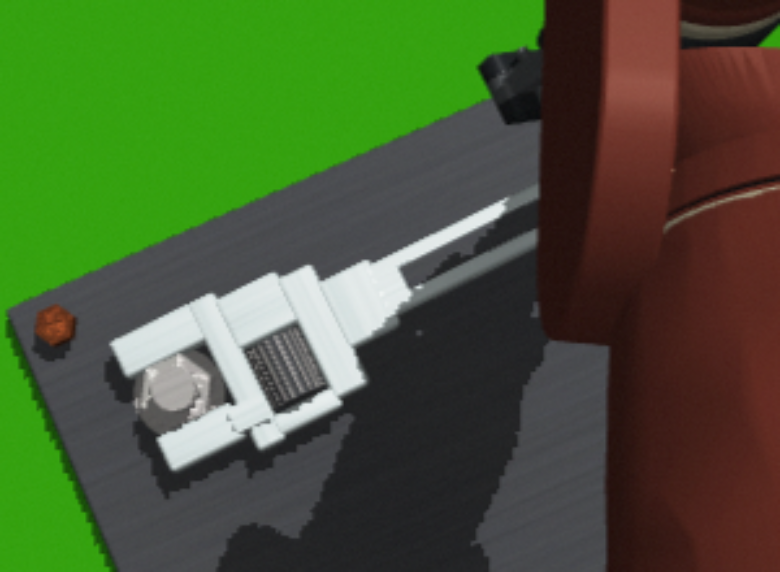

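The jaws now sit snug around the nut (crop (175,385)). The handle's direction is unchanged and the arm hides its end. Descending beside the handle.

Call:
{"method": "drive_tool", "body": {"motion": [[[0.1,0.7,0.1],[0,0,0],1],[[0,0.7,0],[0,0,0],1],[[0,0.5,0],[0,0,0],1],[[0,0.25,0],[0,0,0],1],[[0,0,0],[0,0,0],1],[[0,0,0],[0,0,0],1]]}}

```text
time: 10.55
tool_pos: [0.7084, -0.0088, 0.0175]
tool_rot: [0.594, -0.594, 0.383, -0.383]
contact_force: [0.6, 0.6, -0.2]
gripper_width: 0.004
```

Call:
{"method": "drive_tool", "body": {"motion": [[[0.03,0,-0.2],[0,0,0],1],[[0.03,0,-0.2],[0,0,0],1],[[0.03,0,-0.2],[0,0,0],1],[[0,0,0],[0,0,0],1]]}}

```text
time: 10.95
tool_pos: [0.6956, -0.0176, 0.0184]
tool_rot: [0.595, -0.594, 0.383, -0.384]
contact_force: [0.2, 0.4, 0.1]
gripper_width: 0.003
```

Call:
{"method": "drive_tool", "body": {"motion": [[[0.03,0,-0.39],[0,0.5,0],1],[[0.03,0,-0.39],[0,0.5,0],1],[[0.03,0,-0.39],[0,0.5,0],1],[[0.03,0,-0.39],[0,0.5,0],1],[[0.03,0,-0.39],[0,0.5,0],1],[[0.03,0,-0.39],[0,0.5,0],1]]}}

```text
time: 11.55
tool_pos: [0.6425, -0.0401, 0.0185]
tool_rot: [0.54, -0.538, 0.457, -0.459]
contact_force: [3.5, -0.5, -0.2]
gripper_width: -0.0
```

```bash
cat > look.py <<'E'
import sys
from h import *
from plant import manip
s=manip.state();p=s["tool_pos"][:2]-[.581,.1815]
print(s["time"],s["tool_pos"],"F tool",rot(s).inv().apply(s["contact_force"]),"R",np.hypot(*p),"ang",np.degrees(np.arctan2(p[1],p[0])))
f=manip.grab_frame("scene");cv2.imwrite(sys.argv[1],f["img"][120:480,60:460])
E
python3 look.py pics/s4.png; python3 go.py 0 0 0|tail -1
```

```text
11.55 [ 0.6425 -0.0401  0.0185] F tool [1.0357 0.1887 3.4135] R 0.22999984528135894 ang -74.48074312381912
 [ 0.001  -1.      0.0017]] x-axis angle -80.76961533597368
```

View pics/s4.png

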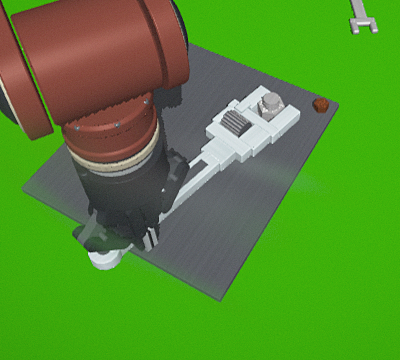

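The wrench has swung about 15° with the jaws still on the nut, at a push of 3.4 N. Continuing.

Call:
{"method": "drive_tool", "body": {"motion": [[[0.03,0,-0.39],[0,0.5,0],1],[[0.03,0,-0.39],[0,0.5,0],1],[[0.03,0,-0.39],[0,0.5,0],1],[[0.03,0,-0.39],[0,0.5,0],1],[[0.03,0,-0.39],[0,0.5,0],1],[[0.03,0,-0.39],[0,0.5,0],1]]}}

```text
time: 12.2
tool_pos: [0.5847, -0.0482, 0.0186]
tool_rot: [-0.475, 0.474, -0.523, 0.525]
contact_force: [1.6, -1.7, -0.3]
gripper_width: 0.0
```

Call:
{"method": "drive_tool", "body": {"motion": [[[0.03,0,-0.39],[0,0.5,0],1],[[0.03,0,-0.39],[0,0.5,0],1],[[0.03,0,-0.39],[0,0.5,0],1],[[0.03,0,-0.39],[0,0.5,0],1],[[0.03,0,-0.39],[0,0.5,0],1],[[0.03,0,-0.39],[0,0.5,0],1],[[0.01,0,-0.2],[0,0.25,0],1],[[0,0,0],[0,0,0],1],[[0,0,0],[0,0,0],1]]}}

```text
time: 13.1
tool_pos: [0.5212, -0.0383, 0.018]
tool_rot: [-0.397, 0.396, -0.585, 0.586]
contact_force: [1.8, -0.7, 2.0]
gripper_width: 0.003
```

```bash
python3 look.py pics/s5.png; python3 go.py 0 0 0|tail -1
```

```text
13.1 [ 0.5212 -0.0383  0.018 ] F tool [-0.0622 -2.0156  1.9672] R 0.22773354510504043 ang -105.21370854001408
 [-0.0004 -1.      0.0006]] x-axis angle -111.79889850649703
```

View pics/s5.png

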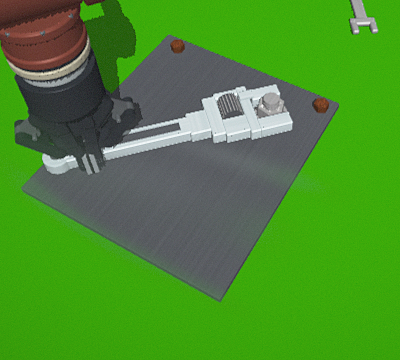

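The wrench has turned about 46° with the jaws still holding the nut at crop (268,102). I'll back off, lift away and check.

Call:
{"method": "drive_tool", "body": {"motion": [[[0,0,0.3],[0,0,0],1],[[0,0,0.7],[0,0,0],1],[[0,-1,0.3],[0,0,0],1],[[0,-1,0],[0,0,0],1],[[0,-1,0],[0,0,0],1],[[0.5,-1,-1],[0,0,0],1],[[0.8,0,-1],[0,0,0],1],[[1,0,-1],[0,0,0],1],[[1,0,-1],[0,0,0],1],[[1,0,-1],[0,0,0],1],[[1,0,-1],[0,0,0],1],[[1,0,-1],[0,0,0],1]]}}

```text
time: 14.35
tool_pos: [0.3284, -0.1311, 0.1168]
tool_rot: [0.396, -0.397, 0.586, -0.584]
contact_force: [0.3, -1.1, 0.4]
gripper_width: -0.003
```

Run:
```python
from h import *
from plant import manip
f=manip.grab_frame("top");img=f["img"]
print(manip.state()["tool_pos"],manip.state()["contact_force"])
a=cv2.resize(img[180:400,220:440],None,fx=2.2,fy=2.2);b=cv2.resize(img[210:300,225:315],None,fx=3.4,fy=3.4)
c=np.zeros((484,790,3),np.uint8);c[:,:484]=a;c[:306,484:]=b
cv2.imwrite("pics/t5.png",c)
```

```text
[ 0.3252 -0.1322  0.1162] [ 0.0025 -0.8005 -0.8607]
```

View pics/t5.png

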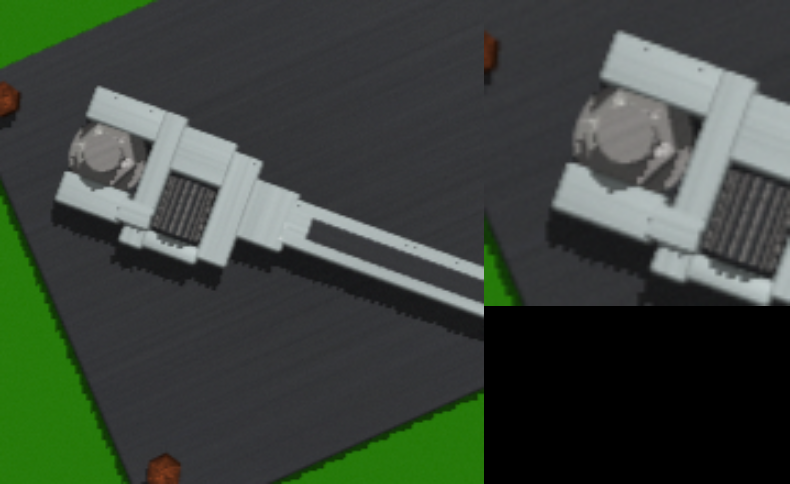

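The wrench lies flat, swung from 25° above the image's horizontal to about 20° below it, with the nut (inset (625,135)) held between the jaws. One numeric check of the origin and flatness before handing in.

Run:
```python
from h import *
from plant import manip
f=manip.grab_frame("top");T=f["world_from_camera"]
v,u=np.mgrid[:480,:640];z=f["range_z"];K=f["camera_matrix"]
P=np.stack([(u-K[0,2])/K[0,0]*z,(v-K[1,2])/K[1,1]*z,z],-1)@T[:3,:3].T+T[:3,3]
hsv=cv2.cvtColor(f["img"],cv2.COLOR_BGR2HSV)
m=((hsv[...,1]<60)&(hsv[...,2]>140)&(P[...,2]>.018)&(P[...,2]<.034)&(u>230)&(u<530)&(v>190)&(v<400)).astype(np.uint8)
n,l,st,ce=cv2.connectedComponentsWithStats(m);k=1+st[1:,4].argmax()
q=P[l==k];d0=np.array([-.37,-.93])
h=q[((q[:,:2]-[.581,.1815])@d0)>.11][:,:3]
vx=cv2.fitLine(h[:,:2].astype(np.float32),cv2.DIST_L2,0,.01,.01).ravel();d=vx[:2]*np.sign(vx[:2]@d0)
s=h[:,:2]@d;e=s.max();c=vx[2:]+d*(e-.017-.262-vx[2:]@d)
print("angle",np.degrees(np.arctan2(d[1],d[0])),"origin",c,"off nut",np.hypot(*(c-[.581,.1815])))
A=np.c_[q[:,:2],np.ones(len(q))];print("plane",np.linalg.lstsq(A,q[:,2],rcond=None)[0],len(q))
```

```text
angle -111.74324113015376 origin [0.5828 0.1804] off nut 0.0021644412881750945
plane [-0.0079  0.0047  0.0316] 5278
```

```bash
python3 -c "
from plant import manip
print(manip.job_done())"
```

```text
the job is handed in; nothing more can be done
None
```

I closed the jaws onto the nut, swung the wrench about 46° clockwise, and handed the job in at about 14.5 s. `manip.job_done()` gave no verdict.

- **Closing the jaws:** Two strokes of the shut fingertip on the worm closed the jaws. On a third stroke the drag rose at once from about 4.5 N to 11 N, which I took as the jaw stopped on the nut. The top picture gave an opening of about 31 mm. The same measurement read 39 mm at the start, so it is good to about 1–2 mm.
- **Turning the nut:** I pushed the end of the handle round in an arc, then backed the arm well clear.
- **Last checks:**
  - The handle went from -65.6° to -111.7°.
  - The wrench's origin is about 2 mm from the nut's axis.
  - The wrench is tilted less than 0.01 rad.
  - The arm is clear of everything.
- **Not measured directly:** I inferred the nut's own angle from the wrench. Allowing for a few degrees of play, it should be about 40–46°. I did not measure the opening again after the swing, but the last picture shows the nut still held between the jaws.

No check failed or disagreed.

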